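# Stand the paint jar on the stirrer and hold its lever at the third click

## Robot

A 6-joint arm with a two-finger parallel gripper is mounted at the origin on the work surface. World frame = base frame: x ahead of the robot, y to its left, z up, the work surface at z = 0. Lengths are in m, angles in rad, forces in N, time in s.
With the tool pointing down it reaches from about 0.4 to 0.825 m from the base axis. Payload 7 kg.
Tool frame: the origin (TCP) lies midway between the tips of the shut fingers; the grasp point (between the pads) lies 19 mm behind it (env.tcp_to_grasp is the distance from the TCP to the grasp point, in m); z points along the fingers, y is the line along which they close (so a half turn about z gives the same grasp; the last joint's range is limited). The gripper opens to 85 mm and grips with 20 to 120 N. Pads are 22 mm wide; open, the fingers measure 114 mm over their backs; the gripper's body (76 mm by 85 mm) begins 54 mm behind the grasp point. The pads swing forward as they close: fully open they stand 13 mm farther back than shut.
Start: joints at [-1.045, 0.359, 0.012, 0, -1.224, -0.288], TCP at [0.159, -0.656, 0.231] pointing down, gripper open.
Joint ranges: [-3.07, 3.07], [-1.43, 2.12], [-1.02, 1.25], [-3.03, 1.67], [-3.05, -0], [-3.03, 3.03]. Speed limits (rad/s): [2.39, 2.39, 3.01, 3.14, 3.14, 3.14].

## Interface

Orientations are given as a unit quaternion [w, x, y, z].
In Python, from workcell import readout, imaging, finish_job, env gives the robot as it stands.
- The arm moves only by the tool arm_command, never from a script. Its argument "moves" is a list of rows, each a list of 3 entries, a list of its own where there are three numbers: the shift along the tool's x, y, z as a fraction of full scale, then the turn, a rotation vector about the tool's x, y, z as a fraction of full scale, then the closure, from -1 (fully open) to 1 (shut). In form: [[[x, y, z], [wx, wy, wz], jaw], ...]. A call has 1 to 8 rows; each row shifts and turns the commanded pose from where the row before left it, along the tool's axes as they then stand; what a row does not reach is not made up. Full scale, the value 1, is 0.12 m for a shift and 180 degrees for a turn. A row lasts 1/10 s, in which the tool goes at most 50 mm and 8.59 degrees, less where a joint would pass 70% of its speed; a pose out of reach is approached as far as the arm can. A call with a number of a shift or a turn outside -1 to 1 is refused whole. A call with a gripper value outside its range is refused whole. The fingers move at their own pace and stop on an object; "squeeze" is the grip in N (left out, the last holds). Time passes only in rows, so rows that do not move let the fingers close. It gives the time, the measured TCP pose, the force, the opening and the grip force at its end, in the units of the state.
- readout.observe(): the state, without advancing time (a new reading comes with each control period).
- imaging.snapshot(name): name is "scene" or "top"; returns the picture (420x560x3 uint8, red, green, blue); there is no depth.
- imaging.camera_model(name): a dict with "fovy" (degrees; the focal length in pixels is half the picture's height over the tangent of half this angle, whatever the lens; pixels are square), "cx", "cy" (the principal point, pixels), "k1" (the pictures are not rectified: a ray, as slopes to the right and down, at radius r is drawn at 1 + k1 r^2 times it, then the intrinsics apply), "R" (3x3) and "t" (3): a world point X has camera coordinates R X + t. Camera axes: x right, y down, z forward; pixel columns grow to the right and rows downward; lengths in m; the calibration is good to about 2 mm. A picture is of the moment at which its call begins. camera_model takes no time and is no camera call.
- finish_job(): hands the job in; it is judged then, once.
The state is a dict: "time_s": time; "joint_pos": joint angles; "dq": joint speeds; "joint_torque": joint torques, N m; "eef_pos": TCP position; "ee_rot": TCP orientation; "force": force on the tool from outside, world axes, zero at the start; "moment": the same for the moment, N m; "grip_width": finger opening in m; "grip_force": force on a finger pad.
Only numpy, scipy, OpenCV 4.12 (cv2) and the standard library are available. Lean on these libraries where they do the work, as an engineer would, in place of code of your own. Each camera call takes 0.05 s, during which the arm holds its last target. There are 200 camera calls.

## Task

Pick up the tall paint jar and stand it upright, centred, on the small raised plate of the stirrer, and let go of it. Only then press the stirrer's spring lever down with the fingers, past its first two clicks to the third at the bottom, and keep it held there: it springs back if let go, so finish while still holding it down, with the jar still standing on the plate. Leave everything else on the table where it lies.

Things in the scene. Friction and masses are not known exactly. Their poses are not given: they have to be found in the camera images.
- tall_jar: The only tall jar: a closed round jar of off-white plastic with a grey lid, 56 mm in diameter and 86 mm high (the lid is the top 18 mm, same diameter), about 0.2 kg. Starts upright on the table among two lower jars. Origin: centre of its underside; z along its axis.
- stirrer: White stirrer fixed to the table: a base 170 mm (x) by 320 mm (y) by 50 mm high; at its +y end a round steel stand carries the raised plate, at its -y end stands a lever housing 45 x 80 mm, from x = 0 to 45 mm and y = -140 to -60 mm, its top 133 mm above the table. Origin: centre of the base's underside, on the table; its front (-x) looks roughly towards the robot.
- plate (a point): Centre of the top face of the stirrer's raised round plate, 48 mm in diameter, level, 85 mm above the table; in the stirrer's frame at (0, +100, 85) mm. It is narrower than the jar.
- lever_top (a point): Centre of the area to press on the lever's flat top face; moves with the lever. The lever is a black level tab, 44 mm wide (stirrer y) and 12 mm thick, standing out 59 mm from the front face of the lever housing; at rest this point is at (-36, -100, 128) mm in the stirrer's frame. Below it is free down to the base.
- lever (a joint): Travel of the lever straight down, in m: 0 at rest (up), clicks at about 0.014 and 0.028, and the third at the bottom stop, 0.042. A spring pushes it up all the way: about 4 N at rest to 9.5 N at the bottom, with some 2.5 N more or less as it goes through the clicks; at no click does it stay down by itself. It counts as at the third click above 0.036.
- squat_jar: Bystander: low jar like the tall one, 56 mm in diameter, 50 mm high. Origin: centre of its underside.
- wide_jar: Bystander: low wide jar, 72 mm in diameter, 42 mm high. Origin: centre of its underside.
- tube: Bystander: metal paint tube lying flat, 110 x 42 x 20 mm. Origin: below its middle, on the table.
- eraser: Bystander: brown eraser, 45 x 24 x 14 mm. Origin: centre of its underside.
- sharpener: Bystander: small metal pencil sharpener, 26 x 16 x 12 mm. Origin: centre of its underside.
- brush: Bystander: flat paint brush lying on the table, 210 mm long along its x, 16 mm wide, 10 mm high. Origin: on the table, 125 mm from the handle's end.
- pencil: Bystander: wooden pencil lying on the table, 165 mm long along its x, 7 mm thick. Origin: on the table, 75 mm from its blunt end.
Not all that is in view belongs to the job. What is shaped like the tall_jar but blue, green or pink is not meant.

How it is judged:
On the way, in this order (a step that is already met when the one before it is completed fails the run):
1. the tall jar stands upright and centred on the stirrer's plate, let go (horizontal distance between tall_jar and plate below 0.012 m and z of tall_jar in the frame of plate between -0.005 and 0.005 m and angle between tall_jar's own z axis and vertical below 0.1 rad and contact force between tall_jar and stirrer above 0.5 N and contact force between tall_jar and the fingers below 0.1 N and linear speed of tall_jar below 0.02 m/s), for 0.3 s.
2. the fingers hold the lever at its third click, with the jar on the plate, for one second (all of step 1 and value of joint lever above 0.036 m and contact force between the fingers and stirrer above 2 N), for 1 s.
At the end, for the whole second after the job is handed in: Through the last second the fingers hold the lever at its third click (travel above 36 of 42 mm, pressed with over 2 N), and the tall jar, let go and still, stands on the plate within 0.1 rad of upright and 12 mm of its centre (all of step 2); the arm keeps its last pose, push and grip.
It fails at once if the lever pressed to a click before the tall jar is on the plate (value of joint lever above 0.012 m and distance between tall_jar and plate above 0.04 m).
It fails at once if another thing on the table shifted by more than 40 mm or a low jar knocked over (distance of any of squat_jar, wide_jar, tube, eraser, sharpener, brush, pencil from where it was at the start of the episode above 0.04 m or angle between any of squat_jar, wide_jar's own z axis and vertical above 0.5 rad).
It also fails if it takes over 51 s, if anything falls off the work surface, if the arm or the gripper's body presses on something with over 40 N, if the wrist force passes 120 N, or if a joint passes its speed limit or range.

## Working session

There is one attempt and no reset: what is moved stays moved. The work goes in short steps, Python scripts to look and compute and a tool call to move; the robot and the scene stay as the last step left them, time stands still between calls to the robot, and variables do not carry over. Pictures are saved under pics/ and viewed, at most 10 in all, crops included, and the job is handed in when it is done.

Besides the shell and the picture viewer there is one more tool, called after "Request:" as name([rows], argument=value, ...), one row to a line, values as JSON. arm_command: Moves the arm, as the interface text tells. Shift numbers are shares of 0.12 m and turn numbers shares of 180 degrees, none past 1 either way. Its arguments: {"type":"object","properties":{"moves":{"type":"array","items":{"type":"array"}},"squeeze":{"type":"number"}},"required":["moves"]}

```bash
mkdir -p pics; cat > h.py <<'E'
import numpy as np,cv2
from workcell import readout,imaging,env
def snap(n,f):
    im=imaging.snapshot(n); cv2.imwrite(f'pics/{f}.png',im[:,:,::-1]); return im
def cam(n):
    c=imaging.camera_model(n); f=210/np.tan(np.radians(c['fovy'])/2); return c,f
def proj(n,X):
    c,f=cam(n); p=np.atleast_2d(X)@np.array(c['R']).T+np.array(c['t']); s=p[:,:2]/p[:,2:]
    s=s*(1+c['k1']*(s**2).sum(1,keepdims=True)); return s*f+[c['cx'],c['cy']]
def ray(n,uv):
    c,f=cam(n); d=(np.array(uv,float)-[c['cx'],c['cy']])/f; s=d.copy()
    for _ in range(30): s=d/(1+c['k1']*(s@s))
    R=np.array(c['R']); return -R.T@np.array(c['t']), R.T@np.array([*s,1])
def at(n,uv,z):
    o,d=ray(n,uv); return o+d*(z-o[2])/d[2]
E
python3 - <<'E'
from h import *
a=snap('scene','s0');b=snap('top','t0')
for n in('scene','top'):
    c,f=cam(n);print(n,c,f)
print(readout.observe(), env.tcp_to_grasp)
E
```

```text
scene {'fovy': 50.87830760349198, 'cx': 280.2454470545028, 'cy': 205.61826497411488, 'k1': -0.017365365401129467, 'R': array([[ 0.74413663,  0.6677669 , -0.01865609],
       [ 0.48307541, -0.55719228, -0.67540722],
       [-0.46140961,  0.49358295, -0.73720895]]), 't': array([-0.43647061, -0.21769822,  1.51540412])} 441.48010661000274
top {'fovy': 46.07826642751995, 'cx': 285.19724291667205, 'cy': 211.27165775220078, 'k1': -0.07081993967975007, 'R': array([[ 0.02652094, -0.9996183 ,  0.00773938],
       [-0.99291112, -0.02723875, -0.115696  ],
       [ 0.11586265, -0.00461615, -0.99325452]]), 't': array([-0.01261223,  0.57751396,  1.27491854])} 493.7910289152416
{'time_s': 0.1, 'joint_pos': array([-1.04493700e+00,  3.59342131e-01,  1.11826826e-02, -2.97838083e-04,
       -1.22408959e+00, -2.88116526e-01]), 'dq': array([ 0.00056783, -0.00063882,  0.00172242,  0.00096392, -0.00147643,
        0.00013562]), 'joint_torque': array([-2.49807192e-03, -5.84766269e+01,  2.94104540e+01,  6.95456609e+00,
       -3.26720365e-03,  2.01160411e-06]), 'eef_pos': array([ 0.15885985, -0.65561904,  0.23045593]), 'ee_rot': array([-1.58939777e-04, -1.18541268e-01,  9.92948851e-01,  7.22449903e-04]), 'force': array([ 1.06971418, -0.32141796, -0.31131682]), 'moment': array([ 0.02527919, -0.00890373, -0.02824569]), 'grip_force': 0.0, 'grip_width': 0.08523256805725406} 0.0187
```

View pics/s0.png

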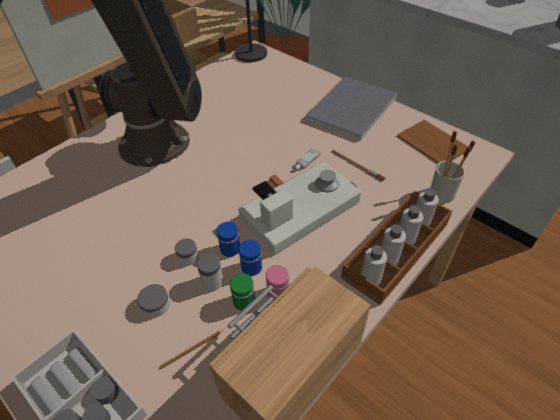

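View pics/t0.png

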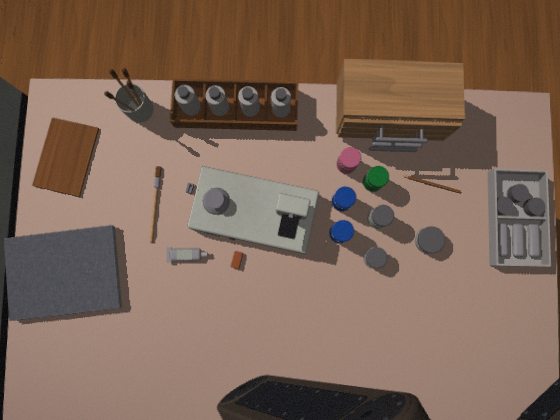

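Candidates for the tall jar:
- Off-white with grey lid at scene (209,272) / top (381,216), the tall one.
- Squat jar at scene (186,250) / top (375,258).
- Wide jar at scene (153,300) / top (430,240).
- Blue, green and pink jars at top (344,198), (342,231), (376,178) and (349,160).
- Bottles in the rack and the jars in the tray.

I choose the first and check it in a close crop.

```bash
python3 - <<'E'
from h import *
b=cv2.imread('pics/t0.png');a=cv2.imread('pics/s0.png')
c1=cv2.resize(b[150:280,180:460],None,fx=2.857,fy=2.857,interpolation=cv2.INTER_CUBIC)
cv2.imwrite('pics/c1.png',c1)
c2=cv2.resize(a[160:320,130:370],None,fx=3.333,fy=3.333,interpolation=cv2.INTER_CUBIC)
cv2.imwrite('pics/c2.png',c2)
E
```

```text
(no output)
```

View pics/c1.png

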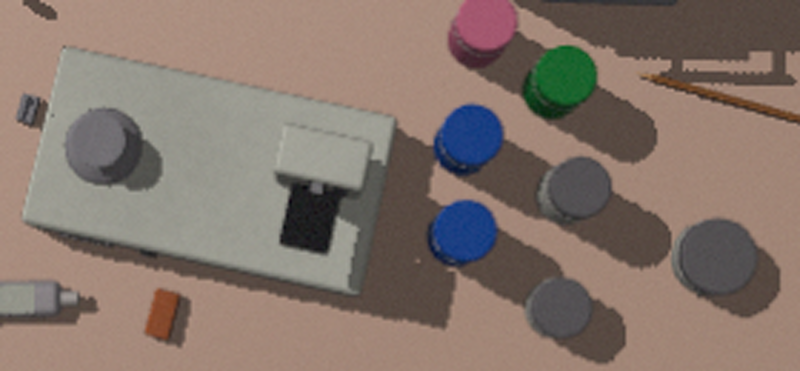

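View pics/c2.png

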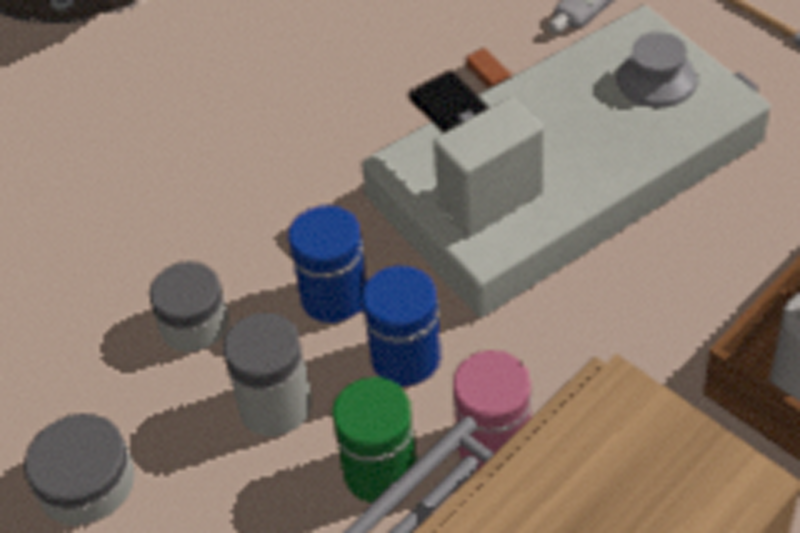

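```bash
python3 - <<'E'
from h import *
from scipy.optimize import least_squares
T=lambda p:np.array(p)/2.857+[180,150]-.3
S=lambda p:np.array(p)/3.333+[130,160]-.3
obs=[('top',T(p),q) for p,q in [((67,47),(.085,.16,.05)),((397,118),(.085,-.16,.05)),((355,293),(-.085,-.16,.05)),((24,218),(-.085,.16,.05)),
 ((106,142),(0,.1,.085)),((284,123),(.045,-.06,.133)),((372,143),(.045,-.14,.133)),((362,190),(0,-.14,.133)),((282,250),(-.059,-.078,.128)),((329,252),(-.059,-.122,.128))]]
obs+=[('scene',S(p),q) for p,q in [((645,7),(-.085,.16,.05)),((768,100),(.085,.16,.05)),((483,272),(.085,-.16,.05)),((367,160),(-.085,-.16,.05)),((660,47),(0,.1,.085)),((410,97),(-.059,-.122,.128)),((452,72),(-.059,-.078,.128)),((543,113),(.045,-.06,.133)),((467,157),(.045,-.14,.133)),((436,130),(0,-.14,.133))]]
def W(v,q):
    c,s=np.cos(v[2]),np.sin(v[2]); q=np.array(q); return np.array([v[0]+c*q[0]-s*q[1],v[1]+s*q[0]+c*q[1],q[2]])
r=lambda v:np.concatenate([proj(n,W(v,q))[0]-p for n,p,q in obs])
for tag in (None,'top','scene'):
    rr=lambda v:np.concatenate([proj(n,W(v,q))[0]-p for n,p,q in obs if tag in(None,n)])
    s=least_squares(rr,[.7,0,0],loss='soft_l1');print(tag,s.x.round(4))
    if tag is None: v=s.x
print(r(v).reshape(-1,2).round(1).tolist())
print('plate',W(v,(0,.1,.085)),'lever',W(v,(-.036,-.1,.128)))
print('plate by top/scene',at('top',T((106,142)),.085),at('scene',S((660,47)),.085))
for nm,t,sc,z in [('tall',(581,187),(264,341),.086),('squat',(560,307),(188,291),.05),('wide',(716,255),(77,452),.042),('blueA',(471,135),(401,296),.086),('blueB',(465,231),(326,235),.086),('green',(563,78),(373,407),.086)]:
    print(nm,at('top',T(t),z),at('scene',S(sc),z))
for n in('top','scene'): print(ray(n,(280,200))[0])
E
```

```text
None [ 0.5813  0.0894 -0.1853]
top [ 0.5796  0.0866 -0.1896]
scene [ 0.5821  0.0945 -0.1788]
[[-2.8, -1.7], [0.0, -1.3], [1.4, 0.8], [-2.7, 1.0], [-3.5, -1.0], [-1.0, -1.2], [0.0, -1.4], [-0.2, -0.1], [-2.1, -2.7], [-1.0, 0.4], [-0.9, -2.4], [1.1, 0.4], [-2.2, 3.6], [-3.8, -0.7], [-1.0, 0.5], [-2.1, -2.4], [-1.4, -2.0], [0.4, 3.1], [-1.6, 4.2], [-2.7, 2.1]]
plate [0.599682   0.18770816 0.085     ] lever [ 0.52744526 -0.00223355  0.128     ]
plate by top/scene [0.59735234 0.17856945 0.085     ] [0.60060398 0.19129025 0.085     ]
tall [ 0.56840805 -0.24668655  0.086     ] [ 0.57404108 -0.24219078  0.086     ]
squat [ 0.46212875 -0.23537187  0.05      ] [ 0.47100607 -0.23577491  0.05      ]
wide [ 0.51365302 -0.38168969  0.042     ] [ 0.51715    -0.37997665  0.042     ]
blueA [ 0.61253631 -0.14753154  0.086     ] [ 0.6205243 -0.1475648  0.086    ]
blueB [ 0.52628924 -0.14328211  0.086     ] [ 0.53573125 -0.14385104  0.086     ]
green [ 0.66679442 -0.23009725  0.086     ] [ 0.67367349 -0.22948227  0.086     ]
[0.42603908 0.00900856 1.33323227]
[ 1.12918045 -0.57781679  0.9619917 ]
```

```bash
python3 - <<'E'
from h import *
b=cv2.imread('pics/t0.png');a=cv2.imread('pics/s0.png')
def cr(im,u,v,w=50,h=36):
    c=cv2.resize(im[v:v+h,u:u+w],None,fx=8,fy=8,interpolation=cv2.INTER_CUBIC)
    c=cv2.convertScaleAbs(c,alpha=1.6)
    for i in range(0,w,10):
        cv2.line(c,(i*8,0),(i*8,6),(0,0,255),1); cv2.putText(c,str(u+i),(i*8,16),0,.35,(0,0,255))
    for i in range(0,h,10):
        cv2.line(c,(0,i*8),(6,i*8),(0,0,255),1); cv2.putText(c,str(v+i),(8,i*8+4),0,.35,(0,0,255))
    return c
m=np.vstack([np.hstack([cr(b,192,183),cr(b,357,199)]),np.hstack([cr(a,303,162),cr(a,185,250,50,36)])])
cv2.imwrite('pics/m1.png',m)
m=np.vstack([np.hstack([cr(b,268,190),cr(b,280,220)]),np.hstack([cr(a,248,175),cr(a,255,190)])])
cv2.imwrite('pics/m2.png',m)
E
```

```text
(no output)
```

View pics/m1.png

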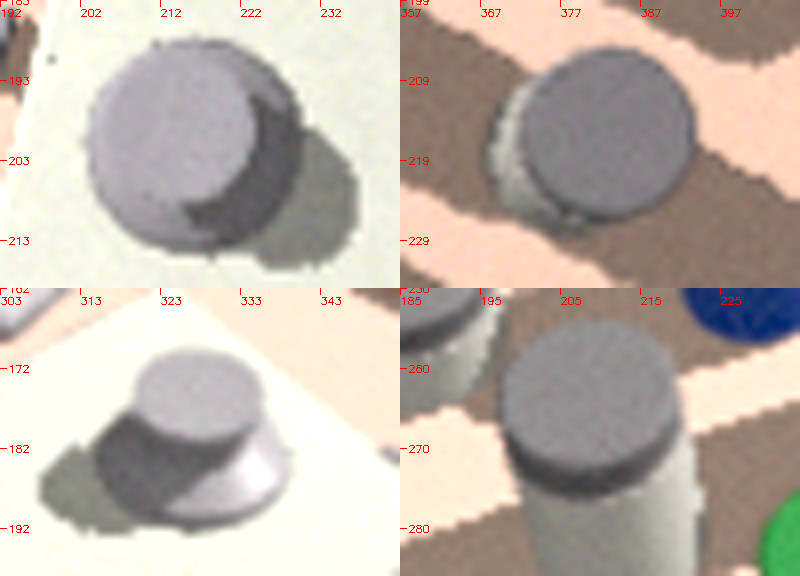

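View pics/m2.png

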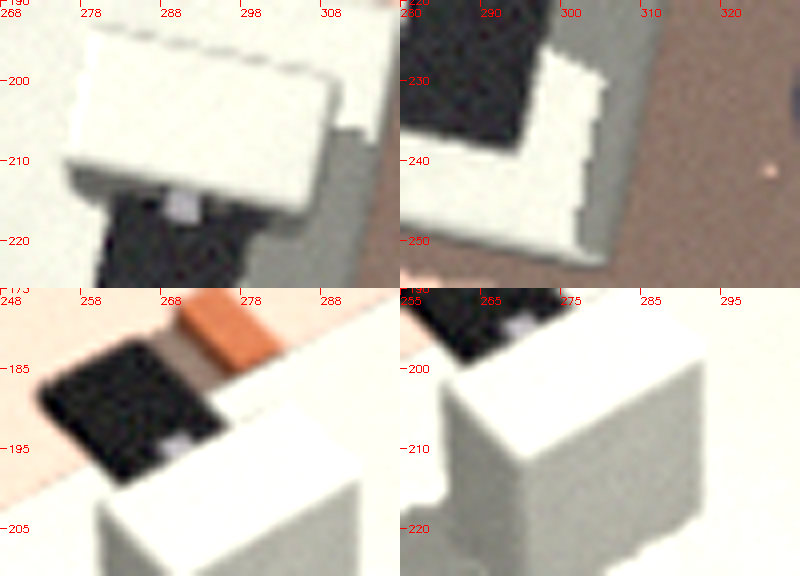

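```bash
python3 - <<'E'
from h import *
from scipy.optimize import least_squares
o=[('top',(213.6,198.5),(0,.1,.085)),('top',(275.6,209.2),(0,-.06,.133)),('top',(305.6,216.1),(0,-.14,.133)),('top',(278.1,192.2),(.045,-.06,.133)),('top',(309.7,199.5),(.045,-.14,.133)),('top',(294.2,238.6),(-.059,-.122,.128)),('top',(305.5,252.6),(-.085,-.16,.05)),('top',(203,166),(.085,.16,.05)),
('scene',(327.2,174.6),(0,.1,.085)),('scene',(252.2,188),(-.059,-.122,.128)),('scene',(266.2,180.6),(-.059,-.078,.128)),('scene',(259.7,201.4),(0,-.14,.133)),('scene',(270,211),(.045,-.14,.133)),('scene',(292.4,198.5),(.045,-.06,.133))]
def W(v,q):
    c,s=np.cos(v[2]),np.sin(v[2]); return np.array([v[0]+c*q[0]-s*q[1],v[1]+s*q[0]+c*q[1],q[2]])
for tag in ('top','scene',None):
    rr=lambda v:np.concatenate([proj(n,W(v,q))[0]-p for n,p,q in o if tag in(None,n)])
    s=least_squares(rr,[.6,.1,-.2],loss='soft_l1');v=s.x;print(tag,v.round(4),'plate',W(v,(0,.1,.085)).round(4),'lever',W(v,(-.036,-.1,.128)).round(4))
print(rr(v).reshape(-1,2).round(1).tolist())
print(at('top',(213.6,198.5),.085),at('scene',(327.2,174.6),.085))
print('jar',at('top',(382.6,215),.086),at('scene',(208.4,262.5),.086))
E
```

```text
top [ 0.5804  0.0886 -0.1852] plate [0.5988 0.1869 0.085 ] lever [ 0.5266 -0.003   0.128 ]
scene [ 0.5856  0.0896 -0.1756] plate [0.6031 0.1881 0.085 ] lever [ 0.5327 -0.0025  0.128 ]
None [ 0.5818  0.0891 -0.1832] plate [0.6    0.1874 0.085 ] lever [ 0.5282 -0.0027  0.128 ]
[[-0.2, -0.2], [-1.2, -0.2], [0.8, -0.3], [0.1, -1.0], [0.4, -1.5], [-0.1, -0.6], [0.1, 0.1], [-2.6, -1.6], [-0.5, -0.2], [-1.5, -1.3], [-2.3, -1.1], [-1.8, -0.3], [-1.7, 0.3], [0.7, -1.6]]
[0.59945533 0.18685772 0.085     ] [0.6015179  0.18767887 0.085     ]
jar [ 0.56876946 -0.24550282  0.086     ] [ 0.57419155 -0.24397093  0.086     ]
```

The plate is near (0.600, 0.187), the lever at (0.528, -0.003) and the jar at (0.571, -0.245). The crop confirms the off-white jar with the grey lid at top (382.6, 215). I start moving above it.

Request:
arm_command([
  [[-0.26,0.158,0],[0,0,0],-1],
  [[-0.26,0.158,0],[0,0,0],-1],
  [[-0.26,0.158,0],[0,0,0],-1],
  [[-0.26,0.158,0],[0,0,0],-1],
  [[-0.26,0.158,0],[0,0,0],-1],
  [[-0.26,0.158,0],[0,0,0],-1],
  [[-0.26,0.158,0],[0,0,0],-1],
  [[-0.26,0.158,0],[0,0,0],-1],
], squeeze=40)

```text
time_s: 0.9
eef_pos: [0.3666, -0.4484, 0.231]
ee_rot: [-0.0, -0.119, 0.993, 0.0]
force: [0.3, -1.0, 0.9]
grip_width: 0.0855
grip_force: 0.0
```

Request:
arm_command([
  [[-0.26,0.158,0],[0,0,0],-1],
  [[-0.26,0.158,0],[0,0,0],-1],
  [[-0.26,0.158,0],[0,0,0],-1],
  [[-0.26,0.158,0],[0,0,0],-1],
  [[-0.26,0.158,0],[0,0,0],-1],
  [[-0.26,0.158,0],[0,0,0],-1],
  [[-0.26,0.158,0],[0,0,0],-1],
  [[-0.26,0.158,0],[0,0,0],-1],
])

```text
time_s: 1.7
eef_pos: [0.5734, -0.2422, 0.231]
ee_rot: [-0.0, -0.119, 0.993, 0.0]
force: [0.3, -0.7, 0.3]
grip_width: 0.0853
grip_force: 0.0
```

Request:
arm_command([
  [[0,0,0],[0,0,0],-1],
  [[0,0,0],[0,0,0],-1],
])

```text
time_s: 1.9
eef_pos: [0.5728, -0.2428, 0.2306]
ee_rot: [-0.001, -0.119, 0.993, 0.0]
force: [-0.4, -0.9, -0.2]
grip_width: 0.0856
grip_force: 0.0
```

Request:
arm_command([
  [[0.019,-0.014,0.22],[0,0,0],-1],
  [[0,0,0.22],[0,0,0],-1],
  [[0,0,0.22],[0,0,0],-1],
  [[0,0,0.22],[0,0,0],-1],
  [[0,0,0.22],[0,0,0],-1],
  [[0,0,0.22],[0,0,0],-1],
  [[0,0,0.13],[0,0,0],-1],
  [[0,0,0.13],[0,0,0],-1],
])

```text
time_s: 2.7
eef_pos: [0.5695, -0.2467, 0.0407]
ee_rot: [-0.001, -0.118, 0.993, 0.0]
force: [0.5, -0.6, 1.1]
grip_width: 0.0852
grip_force: 0.0
```

```bash
python3 - <<'E'
from h import *
a=snap('scene','s1');b=snap('top','t1')
m=np.hstack([cv2.resize(x[:,:,::-1],None,fx=4,fy=4,interpolation=cv2.INTER_CUBIC) for x in (a[220:345,160:260],b[160:285,330:430])])
cv2.imwrite('pics/m3.png',m)
E
```

```text
(no output)
```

View pics/m3.png

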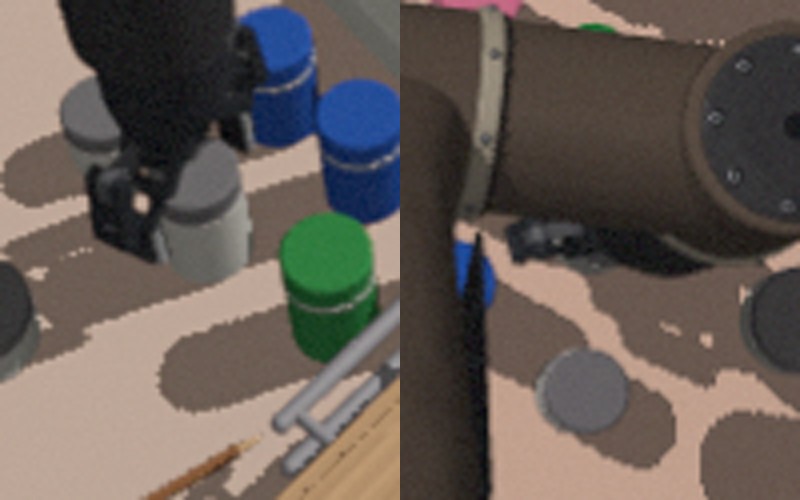

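```bash
python3 - <<'E'
from h import *
p=np.array([.5695,-.2467,0]);y=np.array([-.235,.972,0]);x=np.array([-.972,-.235,0])
for s in(-1,1):
  for z in(.054,.09):
    for k in (-.011,.011):
      q=proj('scene',p+[0,0,z]+s*.045*y+k*x)[0];print(s,z,k,q.round(1),((q-[160,220])*4).round())
print(((proj('scene',[[.5695,-.2467,.086],[.5695,-.2467,0],[.5735,-.2455,.086]])-[160,220])*4).round())
E
```

```text
-1 0.054 -0.011 [201.2 285.3] [165. 261.]
-1 0.054 0.011 [193.8 281.6] [135. 247.]
-1 0.09 -0.011 [198.9 276.9] [156. 228.]
-1 0.09 0.011 [191.3 273.3] [125. 213.]
1 0.054 -0.011 [221.9 258.2] [247. 153.]
1 0.054 0.011 [214.6 254.9] [218. 140.]
1 0.09 -0.011 [220.2 249.6] [241. 118.]
1 0.09 0.011 [212.8 246.3] [211. 105.]
[[185. 169.]
 [204. 246.]
 [191. 171.]]
```

Jar is between the pads, a few mm to the camera's right of the finger line. I nudge and close.

Request:
arm_command([
  [[-0.02,0,0],[0,0,0],-1],
  [[0,0,0],[0,0,0],1],
  [[0,0,0],[0,0,0],1],
  [[0,0,0],[0,0,0],1],
  [[0,0,0],[0,0,0],1],
  [[0,0,0],[0,0,0],1],
  [[0,0,0],[0,0,0],1],
  [[0,0,0],[0,0,0],1],
], squeeze=40)

```text
time_s: 3.6
eef_pos: [0.5738, -0.2454, 0.043]
ee_rot: [0.001, -0.119, 0.993, -0.0]
force: [-0.9, 0.2, 6.7]
grip_width: 0.0554
grip_force: 42.3
```

Request:
arm_command([
  [[0,0,-0.1],[0,0,0],1],
  [[0,0,-0.2],[0,0,0],1],
  [[0,0,-0.3],[0,0,0],1],
  [[0,0,-0.3],[0,0,0],1],
  [[0,0,-0.3],[0,0,0],1],
  [[0,0,-0.3],[0,0,0],1],
  [[0,0,-0.2],[0,0,0],1],
  [[0,0,0],[0,0,0],1],
])

```text
time_s: 4.4
eef_pos: [0.5746, -0.2456, 0.2507]
ee_rot: [0.003, -0.119, 0.993, -0.001]
force: [-0.4, -0.3, -2.7]
grip_width: 0.0552
grip_force: 43.3
```

Request:
arm_command([
  [[-0.05,0.16,0],[0,0,0],1],
  [[-0.07,0.22,0],[0,0,0],1],
  [[-0.07,0.22,0],[0,0,0],1],
  [[-0.07,0.22,0],[0,0,0],1],
  [[-0.07,0.22,0],[0,0,0],1],
  [[-0.07,0.22,0],[0,0,0],1],
  [[-0.07,0.22,0],[0,0,0],1],
  [[-0.07,0.22,0],[0,0,0],1],
])

```text
time_s: 5.2
eef_pos: [0.5871, -0.0305, 0.2448]
ee_rot: [-0.001, -0.119, 0.993, 0.0]
force: [-0.1, 0.3, -3.0]
grip_width: 0.0552
grip_force: 43.3
```

Request:
arm_command([
  [[-0.07,0.22,0],[0,0,0],1],
  [[-0.07,0.22,0],[0,0,0],1],
  [[-0.07,0.22,0],[0,0,0],1],
  [[-0.07,0.22,0],[0,0,0],1],
  [[-0.07,0.22,0],[0,0,0],1],
  [[-0.07,0.22,0],[0,0,0],1],
  [[-0.06,0.2,0],[0,0,0],1],
  [[-0.05,0.16,0],[0,0,0],1],
])

```text
time_s: 6.0
eef_pos: [0.6016, 0.1805, 0.2447]
ee_rot: [-0.001, -0.119, 0.993, -0.0]
force: [-0.7, -0.0, -2.8]
grip_width: 0.0553
grip_force: 43.4
```

Request:
arm_command([
  [[0,0,0],[0,0,0],1],
  [[0,0,0],[0,0,0],1],
  [[0,0,0],[0,0,0],1],
])

```text
time_s: 6.3
eef_pos: [0.6021, 0.1786, 0.2454]
ee_rot: [-0.0, -0.118, 0.993, -0.0]
force: [-0.4, -0.4, -1.8]
grip_width: 0.0552
grip_force: 43.4
```

Request:
arm_command([
  [[-0.008,0.071,0.1],[0,0,0],1],
  [[0,0,0.2],[0,0,0],1],
  [[0,0,0.2],[0,0,0],1],
  [[0,0,0.2],[0,0,0],1],
  [[0,0,0.1],[0,0,0],1],
  [[0,0,0.05],[0,0,0],1],
  [[0,0,0],[0,0,0],1],
  [[0,0,0],[0,0,0],1],
])

```text
time_s: 7.1
eef_pos: [0.602, 0.188, 0.1447]
ee_rot: [0.001, -0.119, 0.993, 0.0]
force: [-0.2, -0.6, -2.2]
grip_width: 0.0552
grip_force: 43.4
```

```bash
python3 - <<'E'
from h import *
a=snap('scene','s2');b=snap('top','t2')
m=np.hstack([cv2.resize(x[:,:,::-1],None,fx=5,fy=5,interpolation=cv2.INTER_CUBIC) for x in (a[110:220,290:370],b[150:260,180:260])])
m=cv2.convertScaleAbs(m,alpha=1.5);cv2.imwrite('pics/m4.png',m)
e=readout.observe()['eef_pos'];print(e)
P=np.array([.6,.187,.085])
print(((proj('scene',[P,[*e[:2],e[2]-.043],[*e[:2],e[2]+.043]])-[290,110])*5).round())
E
```

```text
[0.60200747 0.18810735 0.14494465]
[[183. 322.]
 [189. 301.]
 [199. 184.]]
```

View pics/m4.png

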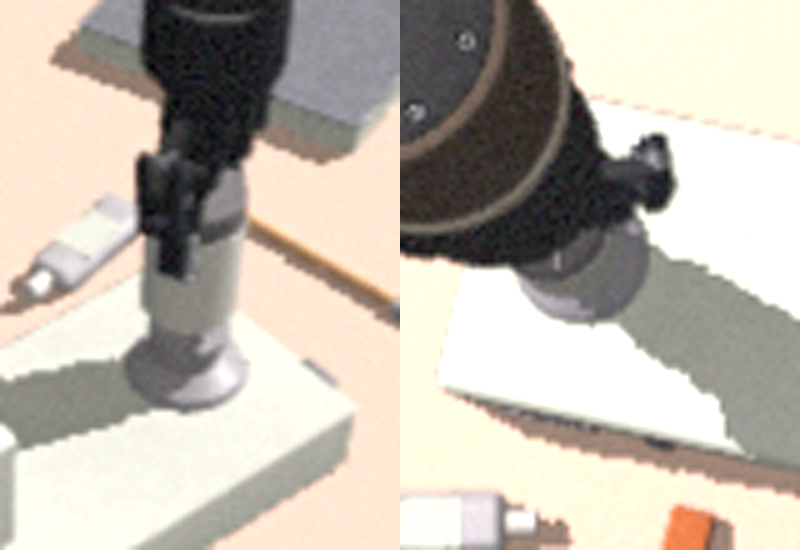

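The jar hangs upright over the plate. In the scene crop its bottom centre is at u≈191 and the plate is at u≈185, so it is about 2 mm too far right. I correct that and lower gently.

Request:
arm_command([
  [[0.015,-0.008,0.05],[0,0,0],1],
  [[0,0,0.05],[0,0,0],1],
  [[0,0,0.01],[0,0,0],1],
  [[0,0,0.01],[0,0,0],1],
  [[0,0,0],[0,0,0],1],
])

```text
time_s: 7.7
eef_pos: [0.5998, 0.1864, 0.1291]
ee_rot: [-0.0, -0.119, 0.993, -0.0]
force: [-0.6, -0.2, -3.4]
grip_width: 0.0555
grip_force: 43.4
```

Request:
arm_command([
  [[0,0,0.01],[0,0,0],1],
  [[0,0,0],[0,0,0],1],
  [[0,0,0],[0,0,0],1],
])

```text
time_s: 8.0
eef_pos: [0.5999, 0.1864, 0.1282]
ee_rot: [0.0, -0.119, 0.993, 0.0]
force: [0.1, -0.4, -2.6]
grip_width: 0.0555
grip_force: 43.5
```

Request:
arm_command([
  [[0,0,0.008],[0,0,0],1],
  [[0,0,0],[0,0,0],1],
  [[0,0,0],[0,0,0],1],
])

```text
time_s: 8.3
eef_pos: [0.6001, 0.1865, 0.128]
ee_rot: [0.0, -0.119, 0.993, 0.0]
force: [-2.9, 0.6, 5.3]
grip_width: 0.0552
grip_force: 44.1
```

Request:
arm_command([
  [[0,0,0.008],[0,0,0],1],
  [[0,0,0],[0,0,0],1],
  [[0,0,0],[0,0,0],1],
])

```text
time_s: 8.6
eef_pos: [0.6002, 0.1866, 0.128]
ee_rot: [0.001, -0.119, 0.993, 0.0]
force: [-4.5, -0.9, 11.6]
grip_width: 0.0554
grip_force: 44.5
```

Request:
arm_command([
  [[0,0,-0.01],[0,0,0],1],
  [[0,0,0],[0,0,0],1],
  [[0,0,0],[0,0,0],0.2],
  [[0,0,0],[0,0,0],0],
  [[0,0,0],[0,0,0],-0.5],
  [[0,0,0],[0,0,0],-1],
  [[0,0,0],[0,0,0],-1],
  [[0,0,0],[0,0,0],-1],
])

```text
time_s: 9.4
eef_pos: [0.5998, 0.1864, 0.1271]
ee_rot: [-0.0, -0.119, 0.993, -0.0]
force: [-0.7, -0.3, -0.0]
grip_width: 0.0851
grip_force: 0.0
```

Request:
arm_command([
  [[0,0,0],[0,0,0],-1],
  [[0,0,-0.1],[0,0,0],-1],
  [[0,0,-0.2],[0,0,0],-1],
  [[0,0,-0.3],[0,0,0],-1],
  [[0,0,-0.3],[0,0,0],-1],
  [[0,0,-0.1],[0,0,0],-1],
  [[0,0,0],[0,0,0],-1],
])

```text
time_s: 10.1
eef_pos: [0.6009, 0.1869, 0.2509]
ee_rot: [0.002, -0.119, 0.993, 0.001]
force: [-0.3, 0.5, -0.1]
grip_width: 0.0852
grip_force: 0.0
```

Request:
arm_command([
  [[0.12,-0.174,0],[0,0,0],-1],
  [[0.12,-0.174,0],[0,0,0],-1],
  [[0.12,-0.174,0],[0,0,0],1],
  [[0.12,-0.174,0],[0,0,0],1],
  [[0.12,-0.174,0],[0,0,0],1],
  [[0.12,-0.174,0],[0,0,0],1],
  [[0.12,-0.174,0],[0,0,0],1],
  [[0.12,-0.174,0],[0,0,0],1],
])

```text
time_s: 10.9
eef_pos: [0.5261, -0.0049, 0.2472]
ee_rot: [-0.0, -0.118, 0.993, 0.0]
force: [0.2, -0.4, 0.2]
grip_width: 0.0004
grip_force: 0.0
```

Request:
arm_command([
  [[0,0,0.1],[0,0,0],1],
  [[0,0,0.2],[0,0,0],1],
  [[0,0,0.2],[0,0,0],1],
  [[0,0,0.2],[0,0,0],1],
  [[0,0,0.1],[0,0,0],1],
  [[0,0,0],[0,0,0],1],
  [[0,0,0],[0,0,0],1],
])

```text
time_s: 11.6
eef_pos: [0.5276, -0.0032, 0.1519]
ee_rot: [0.0, -0.119, 0.993, -0.0]
force: [-0.0, -0.1, 0.1]
grip_width: -0.0002
grip_force: 0.0
```

```bash
python3 - <<'E'
from h import *
a=snap('scene','s3');b=snap('top','t3')
m=np.hstack([cv2.resize(x[:,:,::-1],None,fx=4,fy=4,interpolation=cv2.INTER_CUBIC) for x in (a[100:220,240:340],b[150:270,190:290])])
m=cv2.convertScaleAbs(m,alpha=1.5);cv2.imwrite('pics/m5.png',m)
e=readout.observe()['eef_pos'];print(e)
P=np.array([.6,.187,.085])
print('jar predicted crop: scene',((proj('scene',[P,P+[0,0,.086],e,[.528,-.003,.128]])-[240,100])*4).round(),'top',((proj('top',[P,P+[0,0,.086]])-[190,150])*4).round())
E
```

```text
[ 0.52801527 -0.00291186  0.1525658 ]
jar predicted crop: scene [[347. 298.]
 [354. 206.]
 [ 87. 325.]
 [ 89. 351.]] top [[ 94. 193.]
 [ 75. 173.]]
```

View pics/m5.png

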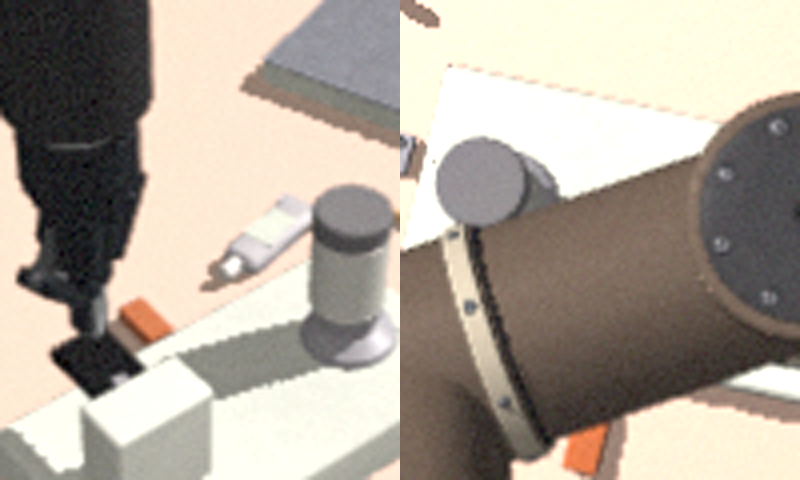

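Jar stands upright and centred to within about 4 mm (top lid at crop (80,182), scene base u 348 against plate 347). The shut fingers are above the black tab. I press down now.

Request:
arm_command([
  [[0,0,0.05],[0,0,0],1],
  [[0,0,0.05],[0,0,0],1],
  [[0,0,0.05],[0,0,0],1],
  [[0,0,0.05],[0,0,0],1],
  [[0,0,0.05],[0,0,0],1],
  [[0,0,0],[0,0,0],1],
])

```text
time_s: 12.3
eef_pos: [0.527, -0.0031, 0.1207]
ee_rot: [-0.0, -0.119, 0.993, -0.0]
force: [-1.6, 0.4, 3.6]
grip_width: 0.0001
grip_force: 2.0
```

Request:
arm_command([
  [[0,0,0.06],[0,0,0],1],
  [[0,0,0.06],[0,0,0],1],
  [[0,0,0.06],[0,0,0],1],
  [[0,0,0.06],[0,0,0],1],
  [[0,0,0.04],[0,0,0],1],
  [[0,0,0.03],[0,0,0],1],
  [[0,0,0],[0,0,0],1],
  [[0,0,0],[0,0,0],1],
])

```text
time_s: 13.1
eef_pos: [0.5275, -0.0032, 0.0859]
ee_rot: [0.0, -0.119, 0.993, -0.0]
force: [-7.8, -0.5, 18.0]
grip_width: -0.0001
grip_force: 9.2
```

Request:
arm_command([
  [[0,0,0.005],[0,0,0],1],
  [[0,0,0],[0,0,0],1],
  [[0,0,0],[0,0,0],1],
  [[0,0,0],[0,0,0],1],
  [[0,0,0],[0,0,0],1],
  [[0,0,0],[0,0,0],1],
  [[0,0,0],[0,0,0],1],
  [[0,0,0],[0,0,0],1],
])

```text
time_s: 13.9
eef_pos: [0.5274, -0.0032, 0.0857]
ee_rot: [0.001, -0.119, 0.993, -0.0]
force: [-9.4, 1.0, 23.1]
grip_width: -0.0
grip_force: 11.7
```

Request:
arm_command([
  [[0,0,0],[0,0,0],1],
  [[0,0,0],[0,0,0],1],
  [[0,0,0],[0,0,0],1],
  [[0,0,0],[0,0,0],1],
  [[0,0,0],[0,0,0],1],
  [[0,0,0],[0,0,0],1],
  [[0,0,0],[0,0,0],1],
  [[0,0,0],[0,0,0],1],
])

```text
time_s: 14.7
eef_pos: [0.5275, -0.0032, 0.0857]
ee_rot: [0.001, -0.119, 0.993, -0.0]
force: [-9.1, 0.8, 23.6]
grip_width: -0.0001
grip_force: 11.7
```

```bash
python3 - <<'E'
from h import *
a=snap('scene','s4')
m=cv2.convertScaleAbs(cv2.resize(a[100:230,230:350,::-1],None,fx=4,fy=4,interpolation=cv2.INTER_CUBIC),alpha=1.5);cv2.imwrite('pics/m6.png',m)
E
```

```text
(no output)
```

View pics/m6.png

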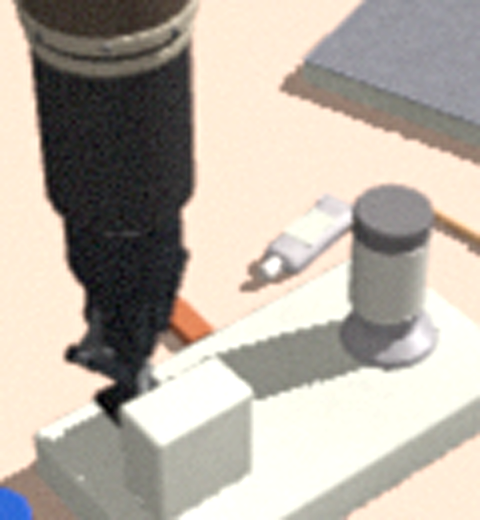

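The lever is down at its stop (crop (115,400)) and the jar still stands on the plate (lid at (393,213)). I hand in.

```bash
python3 -c "
from workcell import finish_job
print(finish_job())"
```

```text
the job is handed in; nothing more can be done
None
```

I handed the job in with the tall jar upright on the stirrer's plate, let go and about 4 mm off centre at most by the camera readings. The shut fingers were still holding the lever at its bottom stop with about 23 N. The hand-in call returned no verdict.

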